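# Latch the spotting-scope case

## Task

Close up the spotting-scope case on the counter: slide its cap fully home against the body, then swing the latch's wire bail over from where it lies folded back and hook its cross bar behind the keeper on the cap, and finally press the latch lever down past centre until it lies flat and the latch is tight. Leave the goods lying beside the case where they are.

Things in the scene. Friction and masses are not known exactly. Their poses are not given: they have to be found in the camera images.
- case: Fixed dark grey-green ribbed hard case: closed body 126 mm wide (x), 85 mm high, flat top, from y = -170 to +35 mm; beyond it an open tray holding a black scope, to y = +143. Origin on the counter below the latch lever's pin. y points from the body to the sliding cap (about the robot's left), x across the case away from the robot, z up. The latch stands on the top, on the centre line x = 0.
- cap (a joint): How far the cap stands open along the case's +y, m: 0 = home, its edge at the body (y = 35 mm); at most 0.09. The cap is a hollow box 126 mm wide, 125 mm long, 85 mm high with a flat top. It slides over the tray with about 3 N and stays where left. Push its outer end face along -y to shut it.
- cap_end (a point): Middle of the cap's flat outer end face (126 mm wide), 50 mm above the counter. With the cap home it lies at y = +160 mm of the case.
- keeper_seat (a point): Where the bar's centre line ends when latched: 12 mm above the cap's top, under the lip of the keeper, a steel hook 34 mm wide, 30 mm high. Axes as the case's. Its upright wall ends 4 mm to the -y side of this point; its lip overhangs to 2 mm on the +y side, from 12 to 18 mm above. So bring the bar over the lip and down 6 mm or more to the +y side. Cap home: y = 62.5, z = 97 mm of the case.
- lever (a joint): Lever angle, rad: 0 = closed, flat, pointing to the case's -y; pi/2 = upright; at most 2.2, leaning over the cap. Steel, 30 mm wide, 5 mm thick, 85 mm long from its pin (about the case's x). Slightly stiff (0.06 N m), stays where left, follows when the bail is pulled. Swing it to -y and down; with the bail hooked the end takes a few newtons; about 0.2 rad before flat it passes centre and then stays.
- lever_pin (a point): The lever's fixed pin, across the case's centre line, 99 mm above the counter.
- lever_press (a point): Point on the lever's pressing face, 65 mm out from the pin and 7 mm off the pin line; the face looks to +y when upright, up when closed. Closed, the point is 106 mm above the counter at y = -65 mm of the case.
- bail_bar (a point): Middle of the bail's cross bar, a level steel wire 8 mm thick, 56 mm long across the case. Two arms, 80 mm long and straddling the lever, hang it freely from a pin on the lever, 22 mm from the lever's own pin: on its -y side when the lever is closed, above it when upright. The bail springs longer under load (5 N per mm).
- bail_pull (a point): Centre of the bail's black finger pull: a barrel 24 mm thick, 26 mm long, axis along the case's x, 27 mm beyond the bar. Grip its flat ends from above: it turns (and may creep) between the fingers as the bail swings. It starts folded back to -y, resting on the body's top. Swing it up and over to the cap in an arc about bail_pin; there it rests with its axis 12 mm above the cap's top.
- torch_mid (a point): Bystander: aluminium torch lying on the counter beyond the case, along it, 125 mm long; point at its middle.
- monocular_mid (a point): Bystander: black monocular standing beyond the case, 64 mm thick, 140 mm high; point half-way up.
- carton_mid (a point): Bystander: plain carton 70 x 110 x 60 mm high beyond the case; point at its centre.
- lens_cover_mid (a point): Bystander: flat black lens cover, 68 mm across, 14 mm high, on the robot's side of the case; point at its centre.
- bail_pin (a point): The pin on the lever about which the bail swings freely, on the centre line, 107 mm from bail_pull and 80 mm from bail_bar. It moves with the lever, 22 mm from lever_pin.

How it is judged (in metres and radians):
On the way, in this order (a step that is already met when the one before it is completed fails the run):
1. the cap is slid home, within 6 mm (value of joint cap below 0.006 m), for 0.2 s.
2. the bail's bar is down behind the keeper, below its lip, the lever still up (y of bail_bar in the frame of keeper_seat between -0.004 and 0.045 m and z of bail_bar in the frame of keeper_seat below 0.012 m and value of joint lever above 0.5 rad), for 0.2 s.
At the end, for the whole second after the job is handed in: The cap is home (within 3 mm), the bail's bar sits behind the keeper under its lip (within 5 mm of the seat along the case) and the lever lies flat (within 0.1 rad of closed) (value of joint lever below 0.1 rad and value of joint cap below 0.003 m and y of bail_bar in the frame of keeper_seat between -0.004 and 0.005 m and z of bail_bar in the frame of keeper_seat between -0.012 and 0.008 m); the robot touches nothing.
It fails at once if the torch, monocular, carton or lens cover beside the case is moved by more than 30 mm (distance of any of torch_mid, monocular_mid, carton_mid, lens_cover_mid from where it was at the start of the episode above 0.03 m).
It also fails if it takes over 69 s, if anything falls off the work surface, if the arm or the gripper's body presses on something with over 40 N, if the wrist force passes 120 N, or if a joint passes its speed limit or range.

## Robot

A 6-joint arm with a two-finger parallel gripper is mounted at the origin on the work surface. World frame = base frame: x ahead of the robot, y to its left, z up, the work surface at z = 0. Lengths are in m, angles in degrees, forces in N, time in s.
With the tool pointing down it reaches from about 0.375 to 0.9 m from the base axis. Payload 3.1 kg.
Tool frame: the origin (TCP) lies between the finger pads; the fingertips stand 17 mm ahead of it and the grasp point (between the pads) lies 2 mm behind it; z points along the fingers, y is the line along which they close (so a half turn about z gives the same grasp; the last joint's range is limited). The gripper opens to 87 mm and grips with 3 to 60 N. Pads are 19 mm wide; open, the fingers measure 117 mm over their backs; the gripper's body (75 mm by 190 mm) begins 51 mm behind the grasp point.
Start: joints at [63.283, 30.224, 82.088, -0, 67.689, -10.227], TCP at [0.177, 0.599, 0.24] pointing down, gripper open.
Joint ranges: [-176.69, 176.69], [-43.24, 126.21], [12.49, 139.97], [-82, 262], [0, 151.66], [-163.58, 163.58]. Speed limits (degrees/s): [159.86, 159.86, 180, 180, 180, 180].

## Interface

Orientations are given as a 3x3 rotation matrix whose columns are the frame's x, y, z axes.
In Python, from bench import env, read_camera, ticket gives the robot as it stands. The module is installed in compiled form; this text tells all that it offers.
- The arm moves only by the tool servo_tool, never from a script. Its argument "rows" is a list of rows, each a list of 3 entries, a list of its own where there are three numbers: the turn, a rotation vector about the world's x, y, z in units of 5 degrees (1.0 is 5 degrees), then the shift along the world's x, y, z in units of 25 mm (1.0 is 25 mm), then the finger opening in mm, from 0 to 87. A call has 1 to 5 rows; each row is the pose to reach, as a shift and turn from the pose commanded when the call began; what a row does not reach only later rows make up. A row lasts 1/12 s, in which the tool goes at most 41.7 mm and 7.16 degrees, less where a joint would pass 70% of its speed; a pose out of reach is approached as far as the arm can. A call with a gripper value outside its range is refused whole. The fingers move at their own pace and stop on an object; "grip_force" is the grip in N (left out, the last holds). Time passes only in rows, so rows that repeat a pose let the fingers close. It gives the time, the measured TCP pose, the force, the opening and the grip force at its end, in the units of the state.
- env.read_state(): the state, without advancing time (a new reading comes with each control period).
- read_camera(name): name is "scene" or "top"; returns a dict with "pixels" (384x512x3 uint8, red, green, blue), "z_map" (384x512 float32, m along the optical axis (not along the pixel's ray), 0 where there is no reading), "vfov" (degrees; the focal length in pixels is half the picture's height over the tangent of half this angle, whatever the lens; pixels are square), "cx", "cy" (the principal point, pixels), "camera_from_world" (4x4, takes a point from world to camera coordinates). Camera axes: x right, y down, z forward; pixel columns grow to the right and rows downward; lengths in m; the calibration is good to about 2 mm. A picture is of the moment at which its call begins.
- ticket.close_job(): hands the job in; it is judged then, once.
The state is a dict: "clock": time; "q": joint angles; "dq": joint speeds; "joint_torque": joint torques, N m; "ee_pos": TCP position; "orientation": TCP orientation; "ft_force": force on the tool from outside, world axes, zero at the start; "wrist_torque": the same for the moment, N m; "grip_width": finger opening in m; "gripper_force": force on a finger pad.
Only numpy, scipy, OpenCV 4.12 (cv2) and the standard library are available. Lean on these libraries where they do the work, as an engineer would, in place of code of your own. Each camera call takes 0.05 s, during which the arm holds its last target. There are 200 camera calls.

## Working session

There is one attempt and no reset: what is moved stays moved. The work goes in short steps, Python scripts to look and compute and a tool call to move; the robot and the scene stay as the last step left them, time stands still between calls to the robot, and variables do not carry over. Pictures are saved under pics/ and viewed, at most 10 in all, crops included, and the job is handed in when it is done.

Besides the shell and the picture viewer there is one more tool, called after "Emit:" in YAML: its name, and indented under it one key for each argument. servo_tool: Moves the arm, as the interface text tells. Its arguments: {"type":"object","properties":{"rows":{"type":"array"},"grip_force":{"type":"number"}},"required":["rows"]}

```bash
mkdir -p pics
cat > h.py <<'E'
import numpy as np, cv2
from bench import env, read_camera, ticket
def cam(n):
    c=read_camera(n); z=c["z_map"]; H,W=z.shape
    f=H/2/np.tan(np.radians(c["vfov"])/2)
    u,v=np.meshgrid(np.arange(W),np.arange(H))
    P=np.stack([(u-c["cx"])/f*z,(v-c["cy"])/f*z,z,np.ones_like(z)],-1)
    c["P"]=(P@np.linalg.inv(c["camera_from_world"]).T)[...,:3]; c["P"][z==0]=np.nan; c["f"]=f
    return c
def save(c,n,crop=None,s=1):
    im=c["pixels"][...,::-1]
    if crop: a,b,d,e=crop; im=im[b:e,a:d]
    cv2.imwrite("pics/"+n,cv2.resize(im,None,fx=s,fy=s,interpolation=cv2.INTER_CUBIC))
def proj(c,p):
    q=c["camera_from_world"]@np.r_[p,1]; return c["cx"]+c["f"]*q[0]/q[2], c["cy"]+c["f"]*q[1]/q[2]
E
python3 - <<'E'
from h import *
for n in("scene","top"):
    c=cam(n); save(c,n+"0.png",None,1.5); np.savez("/tmp/"+n,P=c["P"],px=c["pixels"])
s=env.read_state(); print(s["clock"],s["ee_pos"],s["orientation"],s["ft_force"],s["grip_width"])
E
```

```text
0.1 [0.17707128 0.59872043 0.23865351] [[-9.58891146e-01  2.83772795e-01 -8.77611232e-04]
 [ 2.83773963e-01  9.58889497e-01 -1.80835037e-03]
 [ 3.28371555e-04 -1.98305437e-03 -9.99997980e-01]] [ 0.04703825 -0.14460196 -0.103868  ] 0.0869474534089985
```

View pics/scene0.png

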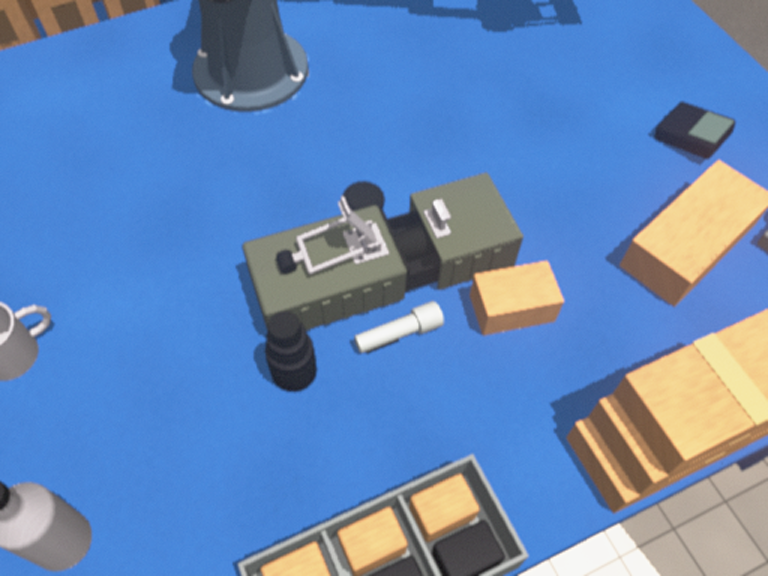

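View pics/top0.png

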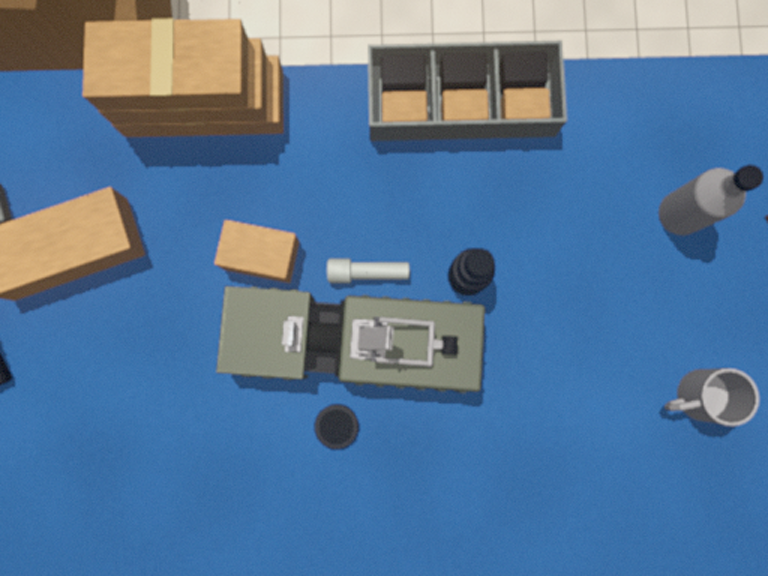

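The scene picture shows the case mid-image with the cap open, the latch at about (365,235) and the bail folded back, its pull at (287,260). In the top picture the cap spans x 220–310, the body 342–484, the pull is at (450,345), the keeper at (292,334), and the lever stands up at (372,338).

Run:
```python
from h import *
d=np.load("/tmp/top.npz");P=d["P"];px=d["px"].astype(int)
z=P[...,2]; m=(abs(z-0.085)<0.006)
m[:180]=0;m[270:]=0;m[:,:135]=0;m[:,335:]=0
n,l,st,_=cv2.connectedComponentsWithStats(m.astype(np.uint8),connectivity=4)
for i in range(1,n):
    if st[i,4]<300: continue
    q=P[l==i]; r=cv2.minAreaRect(q[:,:2].astype(np.float32)*1000)
    print(st[i],np.median(q[:,2]),r,cv2.boxPoints(r).round(1).tolist())
# high points
hm=(z>0.094)&(z<0.3);hm[:180]=0;hm[270:]=0;hm[:,:135]=0;hm[:,335:]=0
n,l,st,_=cv2.connectedComponentsWithStats(hm.astype(np.uint8))
for i in range(1,n):
    if st[i,4]<20: continue
    q=P[l==i]; print(st[i],q.min(0),q.max(0),q.mean(0))
# pull
w=P[222:238,292:308]; k=w[...,2]>0.1; print("pull",w[k].mean(0),w[k].min(0),w[k].max(0))
for name,(u,v) in dict(torch=(245,180),carton=(171,167),mono=(315,179),cover=(224,284)).items(): print(name,P[v,u])
```

```text
[ 144  191   63   61 3200] 0.08381936214752178 ((504.44659423828125, 158.95831298828125), (125.62872314453125, 125.93596649169922), 84.59723663330078) [[435.79998779296875, 102.4000015258789], [561.2000122070312, 90.5], [573.0, 215.60000610351562], [447.70001220703125, 227.39999389648438]]
[ 225  197   98   64 3808] 0.08373542042575782 ((484.33514404296875, -54.495582580566406), (206.70986938476562, 125.53402709960938), 84.61477661132812) [[412.1000061035156, -151.5], [537.0999755859375, -163.3000030517578], [556.5, 42.5], [431.5, 54.29999923706055]]
[251 214  35  26 624] 0.08400210262726221 ((486.90618896484375, -42.07655334472656), (72.5518798828125, 50.322181701660156), 84.57853698730469) [[458.3999938964844, -75.80000305175781], [508.5, -80.5999984741211], [515.4000244140625, -8.300000190734863], [465.29998779296875, -3.5999999046325684]]
[306 180  24  10 171] [ 0.56517021 -0.17419659  0.0940431 ] [ 0.58431557 -0.12543953  0.14271645] [ 0.5741158  -0.14682465  0.11755281]
[237 211  68  33 949] [ 0.45127673 -0.1178788   0.09437822] [0.51947452 0.02424985 0.18617253] [ 0.4855356  -0.03769509  0.11973114]
[188 214   9  16 126] [0.4844424  0.11069905 0.09550956] [0.5165477  0.12635465 0.11743765] [0.50023463 0.11798657 0.11222401]
pull [ 0.47960827 -0.10566665  0.1054899 ] [ 0.46722774 -0.11773304  0.10001193] [ 0.49308305 -0.0920001   0.11175714]
torch [0.59796529 0.00608786 0.03100011]
carton [0.62709359 0.17180127 0.05886175]
mono [ 0.58042346 -0.13933537  0.14086436]
cover [0.36217337 0.05894803 0.01315775]
```

```bash
cat >> h.py <<'E'
O=np.array([.4907,.0127,0.]); R=np.array([[.9956,.0938,0],[-.0938,.9956,0],[0,0,1]])
def tocase(P): return (P-O)@R
def tow(p): return O+R@np.array(p)
E
python3 - <<'E'
from h import *
for n in("top","scene"):
    Q=tocase(np.load(f"/tmp/{n}.npz")["P"])*1000
    m=(abs(Q[...,0])<14)&(Q[...,1]>-145)&(Q[...,1]<130)&(Q[...,2]>90)&(Q[...,2]<200)
    q=Q[m]; 
    for a in range(-145,130,6):
        k=q[(q[:,1]>=a)&(q[:,1]<a+6)]
        if len(k): print(n,a,len(k),k[:,2].min().round(),k[:,2].max().round())
print([tow(p).round(4) for p in [(0,.235,.05),(0,.21,.05),(0,.1695,.05),(0,-.119,.105)]])
E
```

```text
top -133 24 96.0 108.0
top -127 34 103.0 112.0
top -121 38 103.0 110.0
top -115 40 95.0 108.0
top -109 16 98.0 105.0
top -103 18 100.0 106.0
top -97 39 100.0 108.0
top -91 7 100.0 106.0
top -43 12 173.0 177.0
top -37 43 172.0 186.0
top -31 43 157.0 185.0
top -25 42 146.0 159.0
top -19 38 133.0 148.0
top -13 37 123.0 137.0
top -7 37 109.0 125.0
top -1 35 99.0 113.0
top 5 24 91.0 102.0
top 11 4 90.0 91.0
top 17 2 90.0 91.0
top 95 28 91.0 116.0
top 101 41 111.0 117.0
top 107 36 107.0 116.0
top 113 4 112.0 116.0
scene -133 33 92.0 109.0
scene -127 44 91.0 112.0
scene -121 41 92.0 112.0
scene -115 37 96.0 110.0
scene -109 19 99.0 105.0
scene -103 19 98.0 105.0
scene -97 35 101.0 109.0
scene -91 8 101.0 105.0
scene -73 1 90.0 90.0
scene -49 1 91.0 91.0
scene -43 7 174.0 178.0
scene -37 48 167.0 189.0
scene -31 20 90.0 185.0
scene -25 20 149.0 159.0
scene -19 38 90.0 150.0
scene -13 23 116.0 138.0
scene -7 20 115.0 127.0
scene -1 16 105.0 114.0
scene 5 14 95.0 110.0
scene 11 3 90.0 91.0
scene 89 1 91.0 91.0
scene 95 37 90.0 118.0
scene 101 40 95.0 119.0
scene 107 32 113.0 118.0
scene 113 6 112.0 116.0
[array([0.5127, 0.2467, 0.05  ]), array([0.5104, 0.2218, 0.05  ]), array([0.5066, 0.1815, 0.05  ]), array([ 0.4795, -0.1058,  0.105 ])]
```

Emit:
servo_tool:
  rows:
    - [[0,0,-1.4],[1.5,-1.5,0],87]
    - [[0,0,-2.8],[3,-3,0],60]
    - [[0,0,-4.2],[4.5,-4.5,0],30]
    - [[0,0,-5.6],[6,-6,0],0]
    - [[0,0,-7],[7.5,-7.5,0],0]

```text
clock: 0.52
ee_pos: [0.3253, 0.4504, 0.2392]
orientation: [[-0.619, 0.786, -0.001], [0.786, 0.619, -0.001], [-0.0, -0.001, -1.0]]
ft_force: [0.5, 0.5, 0.1]
grip_width: 0.0682
gripper_force: 0.0
```

Emit:
servo_tool:
  rows:
    - [[0,0,-1.4],[1.2,-1.2,0],0]
    - [[0,0,-2.8],[2.4,-2.4,-1],0]
    - [[0,0,-4.2],[3.6,-3.6,-2],0]
    - [[0,0,-5.6],[4.8,-4.8,-3],0]
    - [[0,0,-7],[5.9,-6,-4],0]

```text
clock: 0.93
ee_pos: [0.456, 0.3189, 0.154]
orientation: [[-0.055, 0.998, 0.001], [0.998, 0.055, 0.0], [0.0, 0.001, -1.0]]
ft_force: [0.5, 1.2, -0.2]
grip_width: 0.0348
gripper_force: 0.0
```

Emit:
servo_tool:
  rows:
    - [[0,0,-1],[0,-0.3,-1.2],0]
    - [[0,0,-1.8],[0,-0.6,-2.4],0]
    - [[0,0,-1.8],[0,-0.6,-3.6],0]
    - [[0,0,-1.8],[0,-0.6,-3.6],0]
    - [[0,0,-1.8],[0,-0.6,-3.6],0]

```text
clock: 1.35
ee_pos: [0.4537, 0.3047, 0.0634]
orientation: [[0.096, 0.995, -0.004], [0.995, -0.096, -0.002], [-0.002, -0.004, -1.0]]
ft_force: [0.7, -0.1, 0.2]
grip_width: 0.0038
gripper_force: 0.0
```

Emit:
servo_tool:
  rows:
    - [[0,0,0],[1.2,-1,-0.3],0]
    - [[0,0,0],[2.36,-2,-0.5],0]
    - [[0,0,0],[2.36,-2.4,-0.5],0]
    - [[0,0,0],[2.36,-2.4,-0.5],0]
    - [[0,0,0],[2.36,-2.4,-0.5],0]

```text
clock: 1.77
ee_pos: [0.5142, 0.2456, 0.054]
orientation: [[0.097, 0.995, 0.002], [0.995, -0.097, 0.001], [0.001, 0.001, -1.0]]
ft_force: [-1.0, 0.2, -0.0]
grip_width: 0.0005
gripper_force: 0.0
```

Emit:
servo_tool:
  rows:
    - [[0,0,0],[-0.04,-0.4,0],0]
    - [[0,0,0],[-0.08,-0.8,0],0]
    - [[0,0,0],[-0.11,-1.2,0],0]
    - [[0,0,0],[-0.15,-1.6,0],0]
    - [[0,0,0],[-0.19,-2,0],0]

```text
clock: 2.18
ee_pos: [0.5086, 0.1949, 0.0527]
orientation: [[0.095, 0.995, 0.0], [0.995, -0.095, 0.0], [0.0, 0.0, -1.0]]
ft_force: [0.2, 3.3, 2.4]
grip_width: 0.0003
gripper_force: 1.7
```

Emit:
servo_tool:
  rows:
    - [[0,0,0],[-0.02,-0.15,0],0]
    - [[0,0,0],[-0.03,-0.3,0],0]
    - [[0,0,0],[-0.04,-0.4,0],0]
    - [[0,0,0],[-0.05,-0.5,0],0]
    - [[0,0,0],[-0.05,-0.5,0],0]

```text
clock: 2.6
ee_pos: [0.5077, 0.1821, 0.0521]
orientation: [[0.096, 0.995, -0.001], [0.995, -0.096, -0.001], [-0.001, -0.001, -1.0]]
ft_force: [-0.1, 0.1, -0.8]
grip_width: 0.0005
gripper_force: 0.0
```

Emit:
servo_tool:
  rows:
    - [[0,0,0],[0,-0.05,0],0]
    - [[0,0,0],[-0.01,-0.1,0],0]
    - [[0,0,0],[-0.01,-0.15,0],0]
    - [[0,0,0],[-0.02,-0.2,0],0]
    - [[0,0,0],[-0.02,-0.24,0],0]

```text
clock: 3.02
ee_pos: [0.5079, 0.1816, 0.0522]
orientation: [[0.099, 0.995, 0.002], [0.995, -0.099, 0.007], [0.007, 0.002, -1.0]]
ft_force: [0.3, 27.6, -1.9]
grip_width: 0.0005
gripper_force: 13.5
```

Emit:
servo_tool:
  rows:
    - [[0,0,0],[0,0.8,0],0]
    - [[0,0,0],[0,0.8,1.5],0]
    - [[0,0,0],[0,0.8,3],0]
    - [[0,0,0],[0,0.8,4.5],0]
    - [[0,0,0],[0,0.8,6],0]

```text
clock: 3.43
ee_pos: [0.5069, 0.1966, 0.2032]
orientation: [[0.095, 0.995, -0.002], [0.995, -0.095, -0.001], [-0.001, -0.002, -1.0]]
ft_force: [0.7, -0.8, -0.8]
grip_width: 0.0001
gripper_force: 0.0
```

Emit:
servo_tool:
  rows:
    - [[0,0,0],[0,0,1.5],20]
    - [[0,0,0],[-0.2,-1.5,2],40]
    - [[0,0,0],[-0.4,-3,2],50]
    - [[0,0,0],[-0.6,-4.5,2],50]
    - [[0,0,0],[-0.7,-6,2],50]

```text
clock: 3.85
ee_pos: [0.4889, 0.0455, 0.2527]
orientation: [[0.094, 0.996, 0.0], [0.996, -0.094, -0.001], [-0.001, 0.0, -1.0]]
ft_force: [1.4, -0.8, -0.5]
grip_width: 0.026
gripper_force: 0.0
```

Emit:
servo_tool:
  rows:
    - [[0,0,0],[-0.1,-1.5,0],50]
    - [[0,0,0],[-0.2,-3,0],50]
    - [[0,0,0],[-0.4,-4.5,0],50]
    - [[0,0,0],[-0.5,-6,0],50]
    - [[0,0,0],[-0.5,-6,0],50]

```text
clock: 4.27
ee_pos: [0.4778, -0.1099, 0.2524]
orientation: [[0.101, 0.995, 0.001], [0.995, -0.101, -0.005], [-0.005, 0.002, -1.0]]
ft_force: [1.2, 0.5, 0.7]
grip_width: 0.0492
gripper_force: 0.0
```

Run:
```python
from h import *
s=env.read_state(); print(s["ee_pos"],tocase(s["ee_pos"]),s["q"])
c=cam("top"); save(c,"top1.png",(110,160,350,300),3)
Q=tocase(c["P"])*1000
m=(abs(Q[...,0])<55)&(abs(Q[...,2]-84)<4)&(Q[...,1]>38); print("cap end",Q[m][:,1].max())
c=cam("scene"); save(c,"sc1.png",(130,90,390,250),3)
```

```text
[ 0.47778872 -0.10991914  0.25243268] [-0.00135279 -0.12329069  0.25243268] [-25.91370797  18.82585285 100.20585907  -0.24244607  60.78370414
 -19.97440183]
cap end 158.79921971246014
```

Emit:
servo_tool:
  rows:
    - [[0,0,0],[0.05,0.1,-1.4],50]
    - [[0,0,0],[0.07,0.12,-2.8],50]
    - [[0,0,0],[0.07,0.12,-4.2],50]
    - [[0,0,0],[0.07,0.12,-5.3],50]
    - [[0,0,0],[0.07,0.12,-5.9],50]

```text
clock: 4.78
ee_pos: [0.4772, -0.0977, 0.102]
orientation: [[0.093, 0.996, -0.005], [0.996, -0.093, 0.002], [0.002, -0.006, -1.0]]
ft_force: [-8.3, 2.4, 113.2]
grip_width: 0.0498
gripper_force: 66.9
```

Run:
```python
from h import *
s=env.read_state(); print(s["ee_pos"],tocase(s["ee_pos"]),s["ft_force"])
c=cam("scene"); save(c,"sc2.png",(130,90,390,250),3)
```

```text
[ 0.47717296 -0.09769334  0.10197625] [-0.00311263 -0.11117645  0.10197625] [ -8.27484565   2.4351119  113.24961184]
```

View pics/sc2.png

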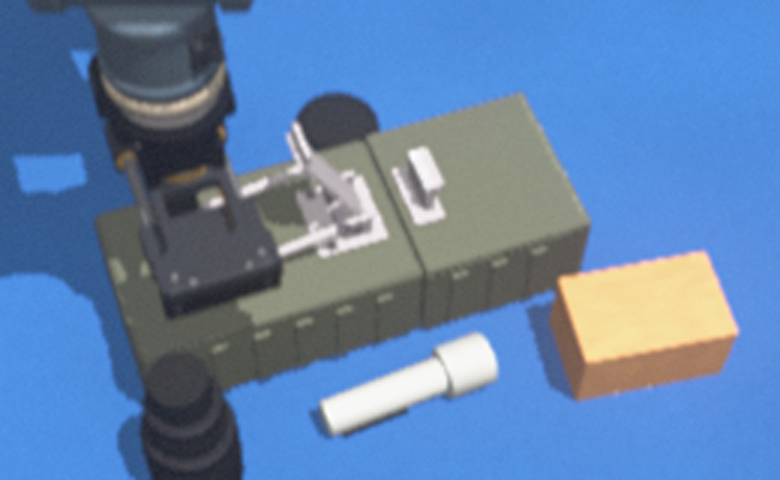

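The picture shows the gripper (around 215,240) over the pull, with the fingertips pressed on the body's top at 113 N. I'll lift at once, then recentre.

Emit:
servo_tool:
  rows:
    - [[0,0,0],[0,0,0.4],50]
    - [[0,0,0],[0,0,0.6],50]
    - [[0,0,0],[0,0,0.6],50]
    - [[0,0,0],[0,0,0.6],50]

```text
clock: 5.17
ee_pos: [0.4795, -0.0994, 0.1202]
orientation: [[0.094, 0.996, 0.001], [0.996, -0.094, -0.0], [-0.0, 0.001, -1.0]]
ft_force: [-0.2, -0.5, 0.1]
grip_width: 0.0502
gripper_force: 0.0
```

Emit:
servo_tool:
  rows:
    - [[0,0,0],[0,-0.3,0],50]
    - [[0,0,0],[0,-0.3,-0.2],50]
    - [[0,0,0],[0,-0.3,-0.4],50]
    - [[0,0,0],[0,-0.3,-0.5],50]
    - [[0,0,0],[0,-0.3,-0.5],50]

```text
clock: 5.58
ee_pos: [0.4784, -0.1075, 0.1063]
orientation: [[0.096, 0.995, -0.002], [0.995, -0.096, 0.001], [0.001, -0.002, -1.0]]
ft_force: [-0.3, -0.6, 0.3]
grip_width: 0.0502
gripper_force: 0.0
```

Emit:
servo_tool:
  rows:
    - [[0,0,0],[0,0,0],20]
    - [[0,0,0],[0,0,0],20]
    - [[0,0,0],[0,0,0],20]
    - [[0,0,0],[0,0,0],20]
    - [[0,0,0],[0,0,0],20]
  grip_force: 15

```text
clock: 6.0
ee_pos: [0.4792, -0.1077, 0.1075]
orientation: [[0.096, 0.995, 0.0], [0.995, -0.096, -0.0], [-0.0, 0.0, -1.0]]
ft_force: [0.0, 1.6, 1.2]
grip_width: 0.026
gripper_force: 15.0
```

Emit:
servo_tool:
  rows:
    - [[0,0,0],[0,0,0.84],20]
    - [[0,0,0],[0,0,1.58],20]
    - [[0,0,0],[0.02,0.2,2.32],20]
    - [[0,0,0],[0.05,0.59,3.1],20]
    - [[0,0,0],[0.11,1.19,3.88],20]

```text
clock: 6.42
ee_pos: [0.4815, -0.0778, 0.2047]
orientation: [[0.097, 0.995, -0.001], [0.995, -0.097, 0.001], [0.001, -0.001, -1.0]]
ft_force: [1.7, 1.5, -5.0]
grip_width: 0.0255
gripper_force: 15.0
```

Emit:
servo_tool:
  rows:
    - [[0,0,0],[0.07,0.69,0.55],20]
    - [[0,0,0],[0.15,1.56,0.98],20]
    - [[0,0,0],[0.22,2.27,1.18],20]
    - [[0,0,0],[0.29,3.01,1.24],20]
    - [[0,0,0],[0.36,3.81,1.2],20]

```text
clock: 6.83
ee_pos: [0.4908, 0.0176, 0.2352]
orientation: [[0.095, 0.995, 0.001], [0.995, -0.095, -0.002], [-0.002, 0.001, -1.0]]
ft_force: [-1.3, -0.7, -2.1]
grip_width: 0.0259
gripper_force: 15.0
```

Run:
```python
from h import *
s=env.read_state(); print(tocase(s["ee_pos"]),s["ft_force"])
c=cam("scene"); save(c,"sc3.png",(130,60,390,250),3)
```

```text
[-0.00032893  0.00489358  0.23524107] [-1.27130464 -0.67216669 -2.09924734]
```

View pics/sc3.png

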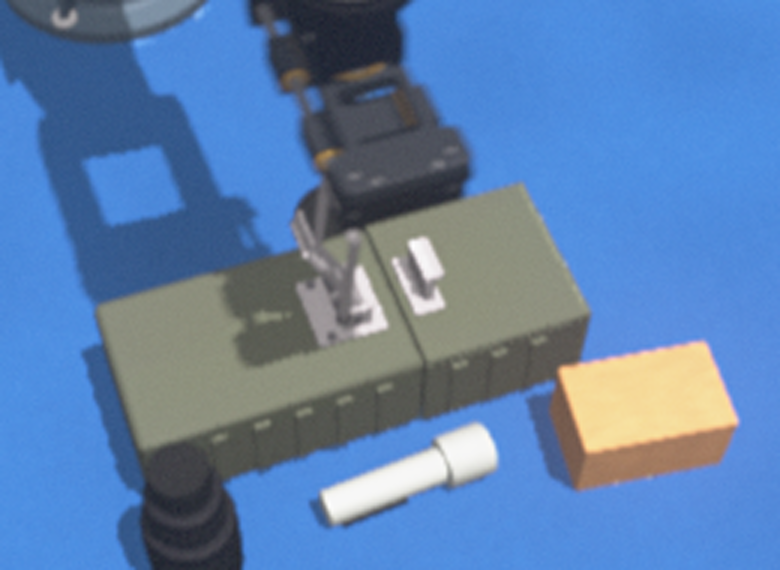

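The bail stands upright in the gripper (arm at 350,250), with the lever leaning back at 310,230 and the cap shut. On with the arc.

Emit:
servo_tool:
  rows:
    - [[0,0,0],[0.08,0.8,-0.18],20]
    - [[0,0,0],[0.15,1.59,-0.45],20]
    - [[0,0,0],[0.22,2.32,-0.86],20]
    - [[0,0,0],[0.28,2.96,-1.37],20]
    - [[0,0,0],[0.33,3.47,-1.98],20]

```text
clock: 7.3
ee_pos: [0.4989, 0.1041, 0.1845]
orientation: [[0.094, 0.996, 0.0], [0.996, -0.094, -0.002], [-0.002, 0.0, -1.0]]
ft_force: [-0.1, -3.5, -2.0]
grip_width: 0.026
gripper_force: 15.0
```

Emit:
servo_tool:
  rows:
    - [[0,0,0],[0.05,0.51,-0.5],20]
    - [[0,0,0],[0.05,0.55,-1.03],20]
    - [[0,0,0],[0.06,0.63,-1.4],20]
    - [[0,0,0],[0.06,0.63,-1.4],20]

```text
clock: 7.63
ee_pos: [0.5002, 0.1203, 0.1484]
orientation: [[0.095, 0.995, -0.002], [0.995, -0.095, 0.001], [0.0, -0.002, -1.0]]
ft_force: [1.0, 2.7, -0.6]
grip_width: 0.0255
gripper_force: 15.0
```

Run:
```python
from h import *
s=env.read_state(); print(tocase(s["ee_pos"]),s["ft_force"],s["grip_width"])
c=cam("scene"); save(c,"sc4.png",(130,60,390,250),3)
for n in("top","scene"):
    Q=tocase(cam(n)["P"])*1000
    m=(abs(Q[...,0])<12)&(Q[...,1]>-60)&(Q[...,1]<60)&(Q[...,2]>100)&(Q[...,2]<200)
    q=Q[m]
    for a in range(-60,60,6):
        k=q[(q[:,1]>=a)&(q[:,1]<a+6)]
        if len(k): print(n,a,len(k),k[:,2].min().round(),k[:,2].max().round())
```

```text
[-0.00062372  0.10799576  0.14838424] [ 1.00797881  2.65684886 -0.57198833] 0.025473007737182685
top -12 36 117.0 185.0
top -6 41 181.0 195.0
top 0 18 186.0 193.0
top 48 30 100.0 117.0
top 54 32 111.0 117.0
scene -12 45 120.0 187.0
scene -6 77 115.0 192.0
scene 0 18 102.0 193.0
scene 48 36 100.0 117.0
scene 54 27 113.0 118.0
```

View pics/sc4.png

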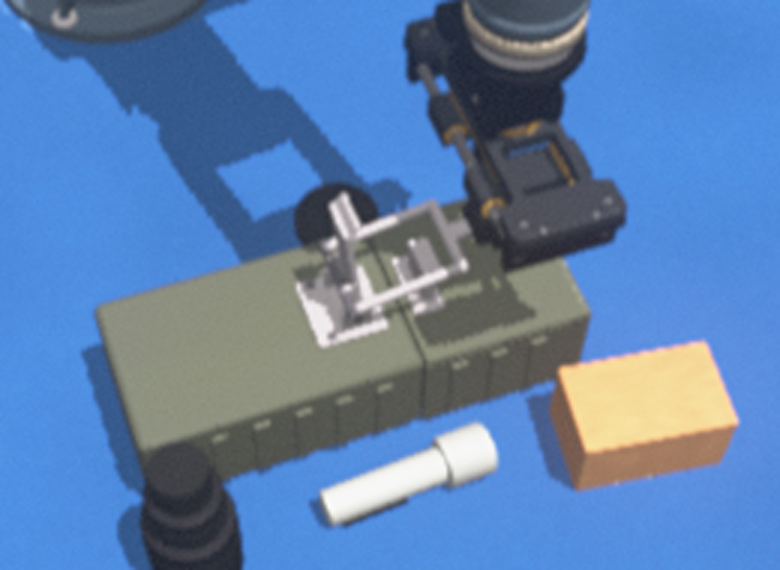

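The lever is now near upright (345,225), and the bar (450,235) lies beyond the keeper (425,260), still above it. Lowering.

Emit:
servo_tool:
  rows:
    - [[0,0,0],[0,0.1,-0.5],20]
    - [[0,0,0],[0,0.1,-1],20]
    - [[0,0,0],[0,0.1,-1.4],20]
    - [[0,0,0],[0,0.1,-1.55],20]
    - [[0,0,0],[0,0.1,-1.55],20]

```text
clock: 8.2
ee_pos: [0.5005, 0.1214, 0.1107]
orientation: [[0.096, 0.995, -0.001], [0.995, -0.096, -0.001], [-0.001, -0.001, -1.0]]
ft_force: [-0.6, -1.2, 0.2]
grip_width: 0.0256
gripper_force: 15.0
```

Emit:
servo_tool:
  rows:
    - [[0,0,0],[0,0,0],34]
    - [[0,0,0],[0,0,0],44]
    - [[0,0,0],[0,0,0],48]
    - [[0,0,0],[0,0,0],48]
    - [[0,0,0],[0,0,0],48]

```text
clock: 8.62
ee_pos: [0.5009, 0.1224, 0.1114]
orientation: [[0.096, 0.995, 0.001], [0.995, -0.096, 0.0], [0.0, 0.001, -1.0]]
ft_force: [1.3, 0.3, -0.2]
grip_width: 0.046
gripper_force: 0.0
```

Run:
```python
from h import *
s=env.read_state(); print(tocase(s["ee_pos"]),s["ft_force"],s["grip_width"])
for n in("top","scene"):
    c=cam(n);Q=tocase(c["P"])*1000
    if n=="scene": save(c,"sc5.png",(130,60,390,250),3)
    m=(abs(Q[...,0])>18)&(abs(Q[...,0])<28)&(Q[...,1]>-20)&(Q[...,1]<100)&(Q[...,2]>92)&(Q[...,2]<140)
    q=Q[m]
    for a in range(-20,100,6):
        k=q[(q[:,1]>=a)&(q[:,1]<a+6)]
        if len(k): print(n,a,len(k),k[:,2].min().round(),k[:,2].max().round())
```

```text
[-0.00017199  0.11012895  0.11143297] [ 1.26302333  0.26267066 -0.21233455] 0.04596527518432731
top -14 18 108.0 124.0
top -8 20 96.0 124.0
top -2 21 101.0 123.0
top 4 17 96.0 121.0
top 10 7 115.0 121.0
top 16 11 112.0 119.0
top 22 12 109.0 117.0
top 28 10 112.0 117.0
top 34 10 107.0 114.0
top 40 8 108.0 112.0
top 46 7 105.0 113.0
top 52 11 106.0 110.0
top 58 10 105.0 109.0
top 64 23 101.0 107.0
top 70 18 99.0 108.0
scene -14 32 94.0 128.0
scene -8 19 94.0 124.0
scene -2 8 95.0 123.0
scene 4 9 93.0 120.0
scene 10 9 118.0 122.0
scene 16 11 112.0 118.0
scene 22 10 110.0 118.0
scene 28 7 112.0 115.0
scene 34 9 110.0 116.0
scene 40 10 93.0 113.0
scene 46 9 108.0 112.0
scene 52 9 105.0 111.0
scene 58 10 103.0 109.0
scene 64 18 103.0 109.0
scene 70 15 105.0 111.0
```

View pics/sc5.png

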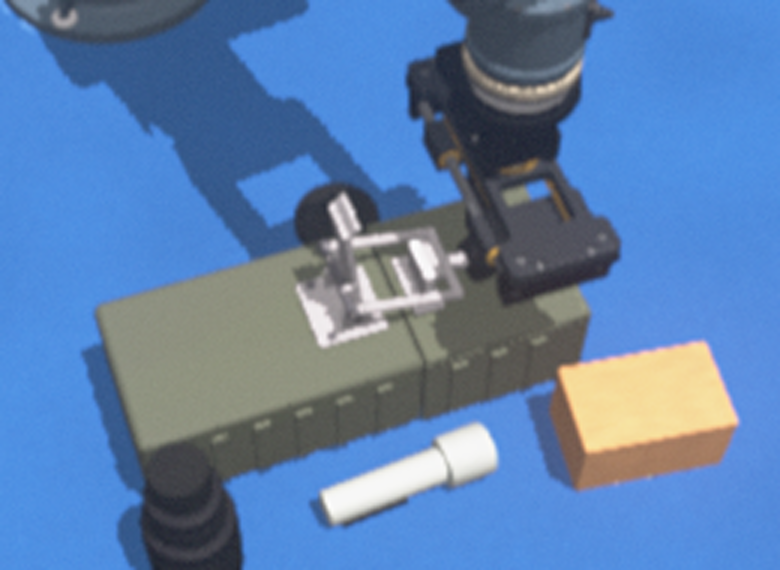

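The bail is released: the bar (450,290–430,235) is down beyond the keeper, measured at y ≈ 73, z ≈ 103 mm. Next I raise the tool, close it and push the lever.

Emit:
servo_tool:
  rows:
    - [[0,0,0],[0,0,0.7],48]
    - [[0,0,0],[0,0,1.4],48]
    - [[0,0,0],[0,0,2.1],48]
    - [[0,0,0],[0,0,2.8],20]
    - [[0,0,0],[0,0,2.8],0]

```text
clock: 9.13
ee_pos: [0.5027, 0.1225, 0.184]
orientation: [[0.095, 0.995, 0.007], [0.995, -0.095, 0.0], [0.001, 0.007, -1.0]]
ft_force: [-0.0, 0.1, 0.3]
grip_width: 0.0408
gripper_force: 0.0
```

Emit:
servo_tool:
  rows:
    - [[0,0,0],[0,0,0],0]
    - [[0,0,0],[-0.1,-1,0],0]
    - [[0,0,0],[-0.19,-2,0],0]
    - [[0,0,0],[-0.28,-2.9,0],0]
    - [[0,0,0],[-0.28,-2.9,0],0]

```text
clock: 9.55
ee_pos: [0.4927, 0.047, 0.1797]
orientation: [[0.098, 0.995, -0.003], [0.995, -0.098, -0.001], [-0.001, -0.003, -1.0]]
ft_force: [-0.6, 0.8, -0.2]
grip_width: 0.0093
gripper_force: 0.0
```

Run:
```python
from h import *
s=env.read_state(); print(tocase(s["ee_pos"]),s["ft_force"],s["grip_width"])
Q=tocase(cam("top")["P"])*1000
m=(abs(Q[...,0])>18)&(abs(Q[...,0])<28)&(Q[...,1]>50)&(Q[...,1]<100)&(Q[...,2]>92)&(Q[...,2]<125)
print(Q[m][:,1].max(), Q[m][Q[m][:,1]>68])
```

```text
[-0.0012738   0.03436889  0.1797201 ] [-0.6371554   0.76276218 -0.24411309] 0.009297540815978346Traceback (most recent call last):
  File "<stdin>", line 5, in <module>
    return umr_maximum(a, axis, None, out, keepdims, initial, where)
ValueError: zero-size array to reduction operation maximum which has no identity
```

Emit:
servo_tool:
  rows:
    - [[0,0,0],[-0.07,-0.72,0.05],0]
    - [[0,0,0],[-0.13,-1.39,0.04],0]
    - [[0,0,0],[-0.19,-2.05,-0.16],0]
    - [[0,0,0],[-0.25,-2.63,-0.51],0]
    - [[0,0,0],[-0.25,-2.63,-0.51],0]

```text
clock: 10.02
ee_pos: [0.4867, -0.0167, 0.1668]
orientation: [[0.097, 0.995, -0.002], [0.995, -0.097, 0.001], [0.0, -0.003, -1.0]]
ft_force: [-0.6, 0.3, -0.4]
grip_width: 0.0005
gripper_force: 0.0
```

Run:
```python
from h import *
s=env.read_state(); print(tocase(s["ee_pos"]),s["ft_force"],s["grip_width"])
c=cam("scene"); save(c,"sc6.png",(130,60,390,250),3)
Q=tocase(c["P"])*1000
m=(abs(Q[...,0])>18)&(abs(Q[...,0])<28)&(Q[...,1]>45)&(Q[...,1]<100)&(Q[...,2]>92)&(Q[...,2]<125)
for r in Q[m][Q[m][:,1]>55].round(): print(r,end=" ")
```

```text
[-0.00118496 -0.0296202   0.16678057] [-0.6497709   0.25614863 -0.39572888] 0.0005139258303137113
[-28.  60. 104.] [-26.  61. 106.] [-25.  63. 106.] [-24.  56. 106.] [-26.  59. 103.] [-19.  58. 113.] [ 18.  63. 105.] [ 18.  65. 104.] [ 20.  60. 105.] [ 20.  62. 104.] [ 21.  64. 105.] [ 23.  58. 107.] [ 21.  61. 103.] [ 23.  63. 105.] [ 23.  65. 103.] [ 22.  59. 101.] [ 25.  60. 105.] [ 25.  62. 104.] [ 27.  63. 106.] [ 26.  55. 105.] [ 28.  59. 105.] [ 27.  61. 103.] [ 27.  66. 102.]
```

View pics/sc6.png

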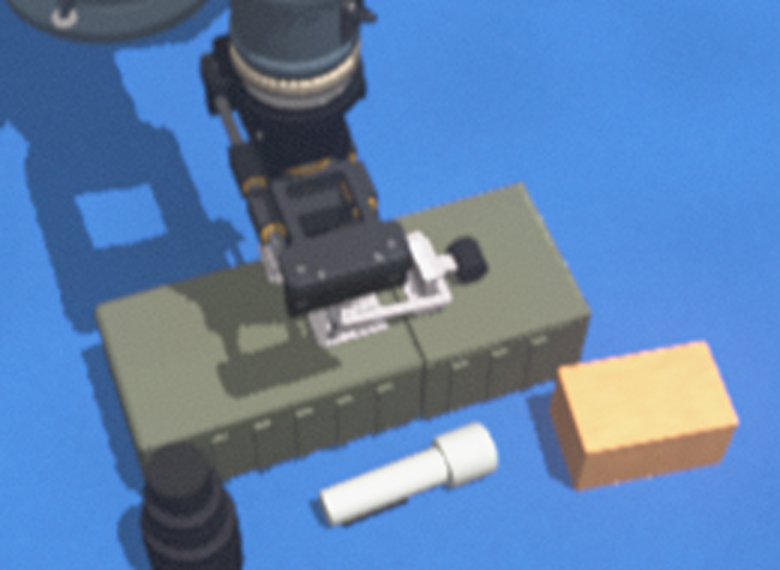

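The bar has slid in against the keeper, with the pull (468,255) resting on the cap, so it is hooked. I'll keep pressing.

Emit:
servo_tool:
  rows:
    - [[0,0,0],[-0.02,-0.24,-0.25],0]
    - [[0,0,0],[-0.04,-0.47,-0.5],0]
    - [[0,0,0],[-0.06,-0.65,-0.8],0]
    - [[0,0,0],[-0.08,-0.85,-1.1],0]
    - [[0,0,0],[-0.08,-0.85,-1.1],0]

```text
clock: 10.48
ee_pos: [0.4848, -0.0376, 0.1392]
orientation: [[0.096, 0.995, -0.002], [0.995, -0.096, 0.0], [0.0, -0.002, -1.0]]
ft_force: [-0.4, 0.2, -0.8]
grip_width: 0.0004
gripper_force: 0.0
```

Emit:
servo_tool:
  rows:
    - [[0,0,0],[0,-0.05,-0.2],0]
    - [[0,0,0],[-0.01,-0.1,-0.4],0]
    - [[0,0,0],[-0.01,-0.1,-0.55],0]
    - [[0,0,0],[-0.01,-0.1,-0.65],0]
    - [[0,0,0],[-0.01,-0.1,-0.65],0]

```text
clock: 10.9
ee_pos: [0.4848, -0.0395, 0.1239]
orientation: [[0.096, 0.995, -0.001], [0.995, -0.096, 0.0], [0.0, -0.001, -1.0]]
ft_force: [0.0, 0.2, -0.9]
grip_width: 0.0004
gripper_force: 0.0
```

Emit:
servo_tool:
  rows:
    - [[0,0,0],[0,0,-0.06],0]
    - [[0,0,0],[0,0,-0.12],0]
    - [[0,0,0],[0,0,-0.16],0]
    - [[0,0,0],[0,0,-0.16],0]

```text
clock: 11.23
ee_pos: [0.4852, -0.0396, 0.123]
orientation: [[0.095, 0.995, 0.001], [0.995, -0.095, -0.001], [-0.0, 0.001, -1.0]]
ft_force: [-4.1, 0.2, 18.7]
grip_width: 0.0006
gripper_force: 10.0
```

Pressing on the flat lever gives 19 N, so it is down. I'll retreat and check.

Emit:
servo_tool:
  rows:
    - [[0,0,0],[0,0,0.8],0]
    - [[0,0,0],[0,0,2],0]
    - [[0,0,0],[0,0,3.5],0]
    - [[0,0,0],[-1,0,5],0]
    - [[0,0,0],[-2,-1,6],0]

```text
clock: 11.65
ee_pos: [0.4385, -0.0606, 0.2707]
orientation: [[0.092, 0.996, 0.004], [0.996, -0.092, 0.0], [0.0, 0.004, -1.0]]
ft_force: [0.6, -0.6, -0.0]
grip_width: 0.0006
gripper_force: 0.0
```

Emit:
servo_tool:
  rows:
    - [[0,0,0],[0,-1.5,0],0]
    - [[0,0,0],[0,-3,0],0]
    - [[0,0,0],[0,-4.5,0],0]
    - [[0,0,0],[0,-6,0],0]
    - [[0,0,0],[0,-6,0],0]

```text
clock: 12.07
ee_pos: [0.4391, -0.2194, 0.2688]
orientation: [[0.101, 0.995, 0.004], [0.995, -0.101, -0.006], [-0.006, 0.005, -1.0]]
ft_force: [0.4, -0.0, 0.1]
grip_width: 0.0004
gripper_force: 0.0
```

Run:
```python
from h import *
c=cam("top"); save(c,"top7.png",(110,140,370,300),3)
for n in("top","scene"):
    Q=tocase(cam(n)["P"])*1000
    ok=(Q[...,2]>92)&(Q[...,2]<200)&(Q[...,1]>-110)&(Q[...,1]<120)
    a=Q[ok&(abs(Q[...,0])<12)&(Q[...,1]<-30)]; print("lever",np.polyfit(a[:,1],a[:,2],1),a.min(0),a.max(0))
    a=Q[ok&(abs(Q[...,0])>19)&(abs(Q[...,0])<27)&(Q[...,1]>52)]; print("bar",a.mean(0),a.min(0),a.max(0))
    m=(abs(Q[...,0])<55)&(abs(Q[...,2]-84)<4)&(Q[...,1]>38)&(Q[...,1]<200); print("cap end",Q[m][:,1].max())
```

```text
lever [-7.08388675e-02  1.00972878e+02] [-11.86734918 -92.68167807  99.46200195] [ 11.97747369 -30.38315049 114.64023903]
bar [  0.42676774  59.91621089 103.96290396] [-26.951396    53.72503829 100.42782724] [ 26.34403647  64.68323033 107.5027789 ]
cap end 158.97090436234646
lever [-6.85770857e-02  1.02560414e+02] [-11.89668829 -92.63433631 101.62146755] [ 11.94165062 -30.22858468 115.5808537 ]
bar [  1.37082604  59.04588395 104.95352903] [-26.87286613  52.20003186  98.16803494] [ 26.91728974  64.84126067 107.78539667]
cap end 160.18871974629764
```

View pics/top7.png

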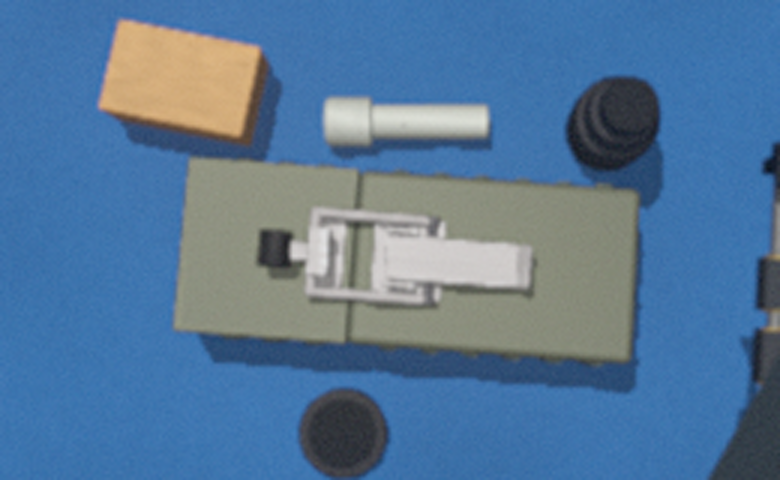

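The picture shows the cap shut, the bail round the keeper (330,250), the lever lying to -y (455,262), and the bystanders in place. One check of the lever's slope without its upturned tip.

Run:
```python
from h import *
for n in("top","scene"):
    Q=tocase(cam(n)["P"])*1000
    a=Q[(Q[...,2]>95)&(Q[...,2]<200)&(abs(Q[...,0])<12)&(Q[...,1]<-28)&(Q[...,1]>-74)]; print(np.polyfit(a[:,1],a[:,2],1),np.median(a[:,2]))
    a=Q[(Q[...,2]>95)&(Q[...,2]<125)&(abs(Q[...,0])>19)&(abs(Q[...,0])<26)&(Q[...,1]>20)&(Q[...,1]<80)]; print("bail",np.polyfit(a[:,1],a[:,2],1))
    a=Q[(Q[...,2]>98)&(Q[...,2]<125)&(abs(Q[...,0])>19)&(abs(Q[...,0])<23)&(Q[...,1]>50)&(Q[...,1]<80)]; print("bar",np.sort(a[:,1]).round(),np.median(a,0))
```

```text
[-4.42541467e-04  1.04626718e+02] 104.57445312396263
bail [ 0.14070619 95.55860201]
bar [58. 58. 58. 58. 60. 60. 61. 61. 62. 62. 62. 64. 64.] [ 19.04485636  60.51481609 104.0967232 ]
[-2.22912953e-03  1.06007539e+02] 106.32283487022521
bail [ 0.14610786 96.87875201]
bar [58. 59. 61. 62. 64. 64.] [ 20.79700312  61.35341168 106.11955805]
```

```bash
python3 -c "
from h import *
print(ticket.close_job())"
```

```text
the job is handed in; nothing more can be done
None
```

The job is handed in, though no verdict came back. My last camera check shows the cap home, the bail bar hooked under the keeper's lip, the lever flat and the goods beside the case in place; on the first try at gripping the pull, the fingertips pressed the case top with 113 N, close to the 120 N wrist limit.

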